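Shut the microscope-slide drawer

TASK

Put the slide drawer away using only your fingertips: first push the raised blue dust cover over until it lies flat on the drawer, and only then push the drawer into the cabinet until its front is flush. Push gently, never grip the cover or the drawer, and leave the dish, the bottle, the jar and the green slide box where they are.

Things in the scene. Friction and masses are not known exactly. Their poses are not given: they have to be found in the camera images.
- cabinet: Cream low cabinet for microscope slides, fixed to the bench, 240 deep x 220 wide x 104 mm high, with one drawer. Origin: middle of the lower front edge, on the bench. Its x axis points into the cabinet (the way the drawer is pushed shut), y along the front to the left, z up. The front stands upright and is flat.
- drawer (a joint): How far the drawer is pulled out, in m: 0 is shut with its front flush with the cabinet's front; it starts about 0.15 to 0.175 (end of travel 0.19). It slides stiffly (about 3 N of friction, plus 6 N per m/s) and stays where it is left; hard stop at 0.
- drawer_front (a point): Centre of the outer face of the drawer's flat white front panel (no handle; small blank label). The panel is 184 wide, 70 high and 12 mm thick, its edges 12 and 82 mm above the bench. Moves with the drawer; axes as the cabinet's. The drawer box behind it is 200 mm long, 176 mm wide, full of upright slides (part of the drawer).
- cover (a joint): Angle of the blue dust cover, rad: 0 is flat on the drawer (hard stop), pi/2 straight up, more leans out over the drawer's front towards the robot (stop at 2.05). It starts at about 1.6 to 1.95. The stiff hinge (0.06 N m friction, cover 60 g) keeps it at whatever angle it is left, so it must be pushed all the way down.
- cover_hinge (a point): Middle of the cover's hinge line, which runs along y just behind the top edge of the drawer's front panel: 14 mm behind the panel's outer face and 82 mm above the bench. Moves with the drawer; axes as the cabinet's. When flat, the cover reaches from here towards the cabinet (+x), underside level with the hinge line, top 87 mm above the bench, just under the cabinet's top board (underside 92 mm).
- cover_edge (a point): Middle of the cover's free edge, on its outer face (on top when flat, looking towards the robot when it stands up). The cover is a rigid blue plate, 115 mm from hinge line to free edge, 170 mm wide, 5 mm thick, with a blank paper label.
- dish: Closed clear petri dish, 90 mm across, 16 mm high, loose on the bench beside the drawer or the cabinet. Origin: centre of its underside. Leave alone.
- bottle: Amber reagent bottle with black cap, 48 mm across, 95 mm high, loose on the bench beside the drawer or the cabinet. Origin: centre of its underside. Leave alone.
- jar: Clear specimen jar with blue cap, 56 mm across, 60 mm high, loose on the bench beside the drawer or the cabinet. Origin: centre of its underside. Leave alone.
- mailer: Green plastic slide box, 45 x 85 x 24 mm high, loose on the cabinet's top, well back from its front edge. Origin: centre of its underside. Leave alone.

How it is judged:
By the outcome, as a careful person would: the job done as asked, in the order asked, and still so for the second after the job is handed in, with the robot touching nothing.
It also fails if it takes over 54 s, if anything falls off the work surface, if the arm or the gripper's body presses on something with over 40 N, if the wrist force passes 120 N, or if a joint passes its speed limit or range.

ROBOT

A 6-joint arm with a two-finger parallel gripper is mounted at the origin on the work surface. World frame = base frame: x ahead of the robot, y to its left, z up, the work surface at z = 0. Lengths are in m, angles in degrees, forces in N, time in s.
With the tool pointing down it reaches from about 0.25 to 0.725 m from the base axis. Payload 9.7 kg.
Tool frame: the origin (TCP) lies midway between the tips of the shut fingers; the grasp point (between the pads) lies 19 mm behind it; y points along the fingers, x is the direction in which the jaws open and shut, and the axes are right-handed (so a half turn about y gives the same grasp; the last joint's range is limited). The gripper opens to 85 mm and grips with 20 to 120 N. Pads are 22 mm wide; open, the fingers measure 114 mm over their backs; the gripper's body (76 mm by 85 mm) begins 54 mm behind the grasp point. The pads swing forward as they close: fully open they stand 13 mm farther back than shut.
Start: joints at [72.594, 4.979, 10.078, 95.1, 0, 90], TCP at [0.165, 0.525, 0.231] pointing down, gripper open.
Joint ranges: [-179.16, 179.16], [-48.56, 103.87], [-65.8, 70.77], [-126.05, 130.52], [-82.76, 87.17], [-180, 180]. Speed limits (degrees/s): [127.2, 127.2, 147.25, 180, 180, 180].

INTERFACE

Orientations are given as [roll, pitch, yaw] about the fixed x, y, z axes, in that order (R = Rz(yaw) Ry(pitch) Rx(roll)).
In Python, from workcell import get_obs, camera, job_done gives the robot as it stands.
- The arm moves only by the tool play_rows, never from a script. Its argument "moves" is a list of rows, each a list of 3 entries, a list of its own where there are three numbers: the turn, a rotation vector about the tool's x, y, z in degrees, then the shift along the tool's x, y, z in m, then the opening in per cent of the stroke, from 0 (shut) to 100 (fully open). A call has exactly 5 rows; each row is the pose to reach, as a shift and turn from the pose commanded when the call began, along the tool's axes at that moment; what a row does not reach only later rows make up. A row lasts 1/10 s, in which the tool goes at most 50 mm and 8.59 degrees, less where a joint would pass 70% of its speed; a pose out of reach is approached as far as the arm can. A call with a gripper value outside its range is refused whole. The fingers move at their own pace and stop on an object; "grip_force" is the grip in N (left out, the last holds). Time passes only in rows, so rows that repeat a pose let the fingers close, or fill a call up. It gives the time, the measured TCP pose, the force and the opening at its end, in the units of the state.
- get_obs(): the state, without advancing time (a new reading comes with each control period).
- camera(name): name is "side" or "top" or "wrist"; returns a dict with "img" (400x640x3 uint8, red, green, blue), "fov_y" (degrees; the focal length in pixels is half the picture's height over the tangent of half this angle, whatever the lens; pixels are square), "cx", "cy" (the principal point, pixels), "world_from_camera" (4x4, takes a point from camera to world coordinates). Camera axes: x right, y up, looking along -z (the intrinsics and any distortion apply to the point x, -y, -z); pixel columns grow to the right and rows downward; lengths in m; the calibration is good to about 2 mm. A picture is of the moment at which its call begins. There is no depth.
- job_done(): hands the job in, once; it reports no verdict.
The state is a dict: "time": time; "q": joint angles; "qd": joint speeds; "joint_efforts": joint torques, N m; "ee_pos": TCP position; "tcp_rot": TCP orientation; "wrist_force": force on the tool from outside, world axes, zero at the start; "torque": the same for the moment, N m; "opening": finger opening in m.
Only numpy, scipy, OpenCV 4.12 (cv2) and the standard library are available. Lean on these libraries where they do the work, as an engineer would, in place of code of your own. Each camera call takes 0.05 s, during which the arm holds its last target.

## Working session

There is one attempt and no reset: what is moved stays moved. The work goes in short steps, Python scripts to look and compute and a tool call to move; the robot and the scene stay as the last step left them, time stands still between calls to the robot, and variables do not carry over. Pictures are saved under pics/ and viewed, and the job is handed in when it is done.

Besides the shell and the picture viewer there is one more tool, called after "Request:" by a JSON object that holds its "op" and its "data". play_rows: Moves the arm, as the interface text tells. Its arguments: {"type":"object","properties":{"moves":{"type":"array"},"grip_force":{"type":"number"}},"required":["moves"]}

```bash
mkdir -p pics; ls; python3 - <<'E'
from workcell import get_obs,camera
import cv2,numpy as np
o=get_obs();print(o)
for n in("side","top","wrist"):
    c=camera(n);cv2.imwrite(f"pics/{n}0.png",c["img"][:,:,::-1]);print(n,{k:(v.tolist() if hasattr(v,'tolist') else v) for k,v in c.items() if k!="img"})
    np.savez(f"{n}0.npz",**c)
E
```

```text
pics
{'time': 0.0, 'q': array([7.25931051e+01, 5.01123605e+00, 1.00345197e+01, 9.50983690e+01,
       4.22358858e-04, 8.99995924e+01]), 'qd': array([-0.0571939 , -0.0658003 ,  0.04145635,  0.00487427, -0.0791844 ,
        0.04347687]), 'joint_efforts': array([ 4.67057434e-04, -5.20391679e+01,  4.64804184e+01,  1.62232993e-02,
        4.77089941e-05,  9.84332274e-06]), 'ee_pos': array([0.16446779, 0.52460315, 0.23058234]), 'tcp_rot': array([-8.99995771e+01,  7.50854286e-02,  7.25935127e+01]), 'wrist_force': array([-0.49549214,  0.06325577, -0.15367569]), 'torque': array([-0.03391416,  0.01244716,  0.01880504]), 'opening': 0.08558796261772782}
side {'fov_y': 45.278692574225076, 'cx': 315.98179000778555, 'cy': 198.65897596529624, 'world_from_camera': [[-0.9977545623068956, 0.02273508059103227, -0.06299959925503375, 0.5800906697621269], [-0.06497070419909902, -0.557011698554564, 0.8279594043606443, 0.9390273565150479], [-0.016267790005060852, 0.830193401433593, 0.5572380776871521, 0.7083923893435489], [0.0, 0.0, 0.0, 1.0]]}
top {'fov_y': 46.217671126254224, 'cx': 326.06188561664686, 'cy': 200.3610354990435, 'world_from_camera': [[0.0062593245179715425, 0.9956968025581279, -0.0924591706219482, 0.5598522038469524], [-0.9996945254083431, 0.008441493078985776, 0.023229228639463407, 0.036554436732450804], [0.02390976213109936, 0.09228552741420099, 0.9954454805285502, 1.0265197613132695], [0.0, 0.0, 0.0, 1.0]]}
wrist {'fov_y': 65.78069638487594, 'cx': 318.500869327997, 'cy': 205.21559924610446, 'world_from_camera': [[0.29870054894062964, -0.9140004388792933, -0.2745563326369036, 0.09380181506245303], [0.9543434908118207, 0.2853039296589987, 0.08848824366118556, 0.5452622186728017], [-0.002546292927909643, -0.2884525358695823, 0.9574908098476624, 0.3726653523326032], [0.0, 0.0, 0.0, 1.0]]}
```

View pics/side0.png

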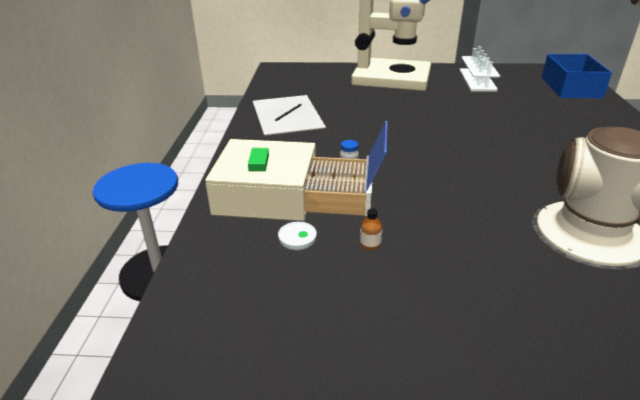

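View pics/top0.png

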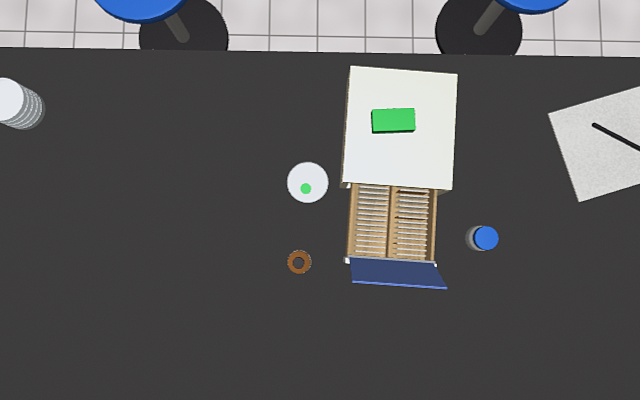

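View pics/wrist0.png

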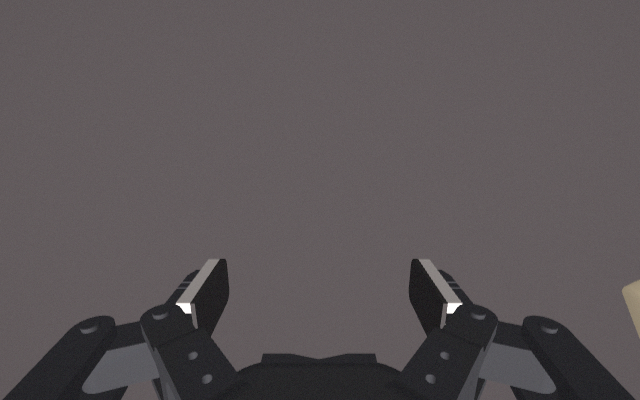

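Side view: cabinet at (265,180), cover raised at (378,155), bottle at (371,230). Top view: cabinet at (400,128), drawer below it, cover edge near (352,281)-(447,288). I'll zoom in for corners.

```bash
python3 - <<'E'
import cv2,numpy as np
t=cv2.imread("pics/top0.png");s=cv2.imread("pics/side0.png")
cv2.imwrite("pics/topz.png",cv2.resize(t[170:300,335:465],None,fx=4.6,fy=4.6,interpolation=cv2.INTER_CUBIC))
cv2.imwrite("pics/topy.png",cv2.resize(t[55:200,330:475],None,fx=4,fy=4,interpolation=cv2.INTER_CUBIC))
cv2.imwrite("pics/sidez.png",cv2.resize(s[115:255,205:405],None,fx=4,fy=4,interpolation=cv2.INTER_CUBIC))
E
```

```text
(no output)
```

View pics/topz.png

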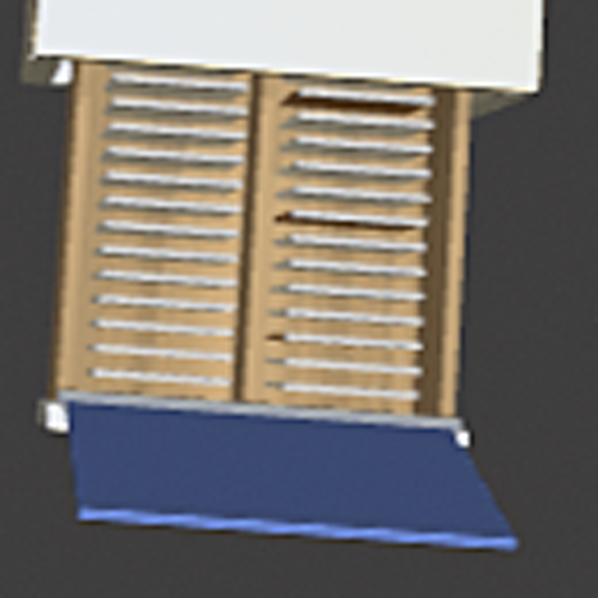

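View pics/topy.png

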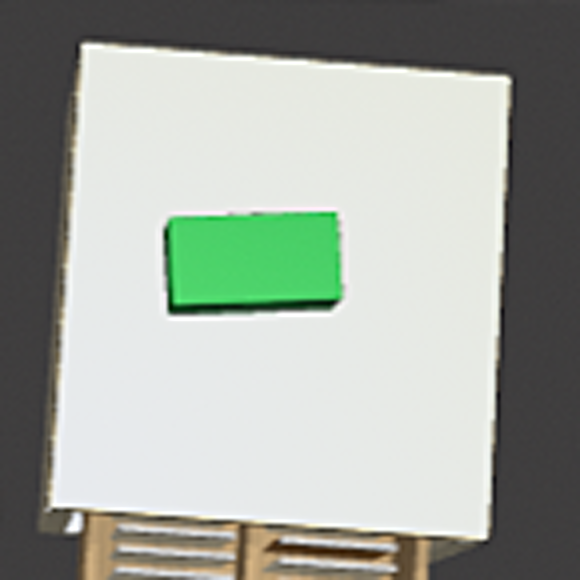

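View pics/sidez.png

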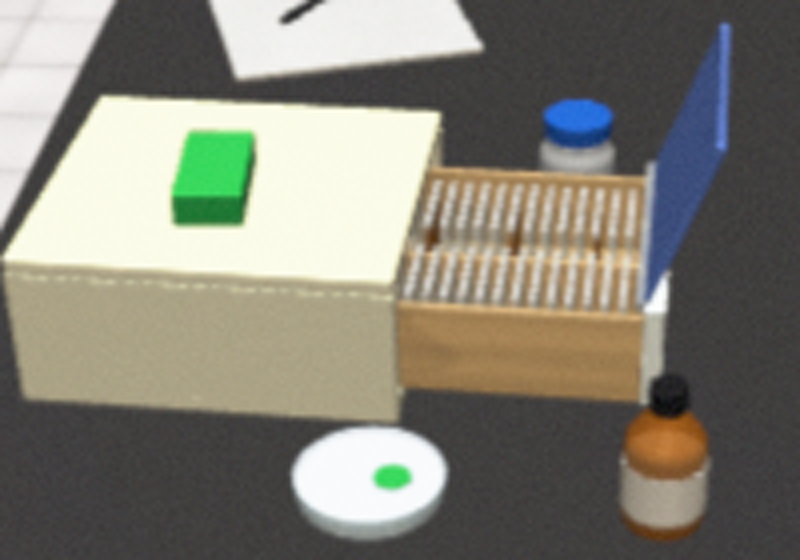

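```bash
cat > h.py <<'E'
import numpy as np
def ray(c,u,v):
    f=200/np.tan(np.radians(float(c["fov_y"])/2));T=c["world_from_camera"]
    d=T[:3,:3]@np.array([(u-c["cx"])/f,-(v-c["cy"])/f,-1]);return T[:3,3],d/np.linalg.norm(d)
def pl(c,u,v,z):
    o,d=ray(c,u,v);return o+d*(z-o[2])/d[2]
def tri(c1,p1,c2,p2):
    a,d=ray(c1,*p1);b,e=ray(c2,*p2)
    s=np.linalg.lstsq(np.c_[d,-e],b-a,rcond=None)[0];P=a+d*s[0];Q=b+e*s[1]
    return (P+Q)/2,np.linalg.norm(P-Q)
E
python3 - <<'E'
from h import *
np.set_printoptions(precision=4,suppress=True)
t=dict(np.load("top0.npz"));s=dict(np.load("side0.npz"))
C={k:pl(t,u,v,.104) for k,(u,v) in dict(BL=(350.2,65.5),BR=(457.2,73.7),FR=(451.8,190),FL=(342.2,182)).items()}
for k in C:print(k,C[k])
n=np.linalg.norm;print("w",n(C['FR']-C['FL']),"d",n(C['FL']-C['BL']),n(C['FR']-C['BR']))
for k,(u,v) in dict(FLs=(304,188),FRs=(315,143)).items():print(k,pl(s,u,v,.104))
d=C['FL']-C['FR'];print("yaw from front",np.degrees(np.arctan2(-d[0],d[1])))
d=C['BL']-C['FL'];print("yaw L",np.degrees(np.arctan2(d[1],d[0])));d=C['BR']-C['FR'];print("yaw R",np.degrees(np.arctan2(d[1],d[0])))
L=tri(t,(352.2,281.8),s,(385.5,152.3));R=tri(t,(447.2,288.3),s,(386,121.3))
print("edge L",L,"R",R,n(L[0]-R[0]))
pL=tri(t,(344.9,258.5),s,(370,191.5));print("panel top L",pL, pl(t,344.7,259,.082),pl(t,436,265,.082))
print("panel side",pl(s,371.5,190.5,.082))
for nm,p,z in(("bottle",(299,262),.095),("dish",(307,182),.016),("jar",(486,238),.06)):print(nm,pl(t,*p,z))
print("bottle bottom side",pl(s,371,247,0))
E
```

```text
BL [ 0.9214 -0.0324  0.104 ]
BR [ 0.9076 -0.2512  0.104 ]
FR [ 0.6684 -0.2357  0.104 ]
FL [ 0.6824 -0.0168  0.104 ]
w 0.21930043402117277 d 0.239513546840533 0.2396682355148307
FLs [ 0.6794 -0.0025  0.104 ]
FRs [ 0.6689 -0.2314  0.104 ]
yaw from front -3.6650048154222827
yaw L -3.7235405070308403
yaw R -3.7235797806249344
edge L (array([ 0.4934, -0.0303,  0.1871]), np.float64(0.0004797985505101886)) R (array([ 0.4827, -0.2001,  0.1855]), np.float64(0.0006622688497343704)) 0.17010666947511738
panel top L (array([ 0.5276, -0.0237,  0.0845]), np.float64(0.0068958229271534055)) [ 0.5299 -0.0236  0.082 ] [ 0.519  -0.2073  0.082 ]
panel side [ 0.5202 -0.0321  0.082 ]
bottle [0.524  0.0674 0.095 ]
dish [0.6934 0.0546 0.016 ]
jar [ 0.5741 -0.3182  0.06  ]
bottle bottom side [0.5208 0.0802 0.    ]
```

Front corners, 220×240 footprint, and cover length (≈115 mm) all check out: cabinet yaw ≈ −3.7°, front middle (0.675, −0.126), drawer out ≈ 0.151, cover ≈ 2.0 rad. First I shut the fingers and turn so that tool x runs along the cabinet's front.

Request:
{"op": "play_rows", "data": {"moves": [[[0,-5,0],[0,0,0],0],[[0,-10,0],[0,0,0],0],[[0,-13.7,0],[0,0,0],0],[[0,-13.7,0],[0,0,0],0],[[0,-13.7,0],[0,0,0],0]], "grip_force": 20}}

```text
time: 0.65
ee_pos: [0.1645, 0.5247, 0.2311]
tcp_rot: [-90.0, 0.0, 86.2]
wrist_force: [-0.2, -0.1, -0.2]
opening: 0.0119
```

```bash
cat > st.py <<'E'
from workcell import get_obs
import numpy as np
np.set_printoptions(precision=4,suppress=True)
O=np.array([.6754,-.1263]);ex=np.array([.9979,-.0646]);ey=np.array([.0646,.9979])
o=get_obs();p=np.array(o["ee_pos"]);r=p[:2]-O;W=o["wrist_force"]
print("t",o["time"],"q",np.array(o["q"]),"rot",np.array(o["tcp_rot"]),"\nee",p,"cab",r@ex,r@ey,p[2],"F cab",W[:2]@ex,W[:2]@ey,W[2],"open",o["opening"])
E
python3 st.py
```

```text
t 0.65 q [72.5936  4.9869 10.0668 95.101   0.0005 76.4139] rot [-89.9945   0.0204  86.1797] 
ee [0.1645 0.5247 0.2311] cab -0.5518781228069126 0.6166734520697089 0.23110472514759062 F cab -0.19796057495298583 -0.09234633208010332 -0.20961318151630287 open 0.011868176614654431
```

Request:
{"op": "play_rows", "data": {"moves": [[[0,0,0],[-0.041,0,-0.02],0],[[0,0,0],[-0.082,0,-0.04],0],[[0,0,0],[-0.123,0,-0.06],0],[[0,0,0],[-0.164,0,-0.08],0],[[0,0,0],[-0.205,0,-0.1],0]]}}

```text
time: 1.15
ee_pos: [0.2513, 0.3121, 0.2313]
tcp_rot: [-90.0, -0.0, 86.2]
wrist_force: [1.3, 0.7, 0.1]
opening: 0.0
```

Request:
{"op": "play_rows", "data": {"moves": [[[0,0,0],[-0.041,0,-0.02],0],[[0,0,0],[-0.082,0,-0.04],0],[[0,0,0],[-0.123,0,-0.06],0],[[0,0,0],[-0.164,0,-0.08],0],[[0,0,0],[-0.205,0,-0.1],0]]}}

```text
time: 1.65
ee_pos: [0.3378, 0.101, 0.2315]
tcp_rot: [-90.1, -0.0, 86.2]
wrist_force: [1.0, 0.6, 0.8]
opening: 0.0003
```

Request:
{"op": "play_rows", "data": {"moves": [[[0,0,0],[-0.041,0,-0.02],0],[[0,0,0],[-0.082,0,-0.04],0],[[0,0,0],[-0.123,0,-0.06],0],[[0,0,0],[-0.164,0,-0.08],0],[[0,0,0],[-0.205,0,-0.1],0]]}}

```text
time: 2.15
ee_pos: [0.4244, -0.1104, 0.2315]
tcp_rot: [-90.0, 0.0, 86.2]
wrist_force: [1.3, 1.2, 0.1]
opening: -0.0001
```

```bash
python3 st.py
```

```text
t 2.15 q [-14.5866 -10.206   -4.522   95.6437   0.0063 -10.7438] rot [-90.0408   0.0013  86.1571] 
ee [ 0.4244 -0.1104  0.2315] cab -0.251486867798118 -0.00036013913301053205 0.2314581890064941 F cab 1.1834671989636854 1.2455474635548993 0.13315038353226244 open -0.0001171550202722437
```

Request:
{"op": "play_rows", "data": {"moves": [[[0,0,0],[0,0.02,0],0],[[0,0,0],[0,0.04,0],0],[[0,0,0],[0,0.055,0],0],[[0,0,0],[0,0.066,-0.01],0],[[0,0,0],[0,0.066,-0.025],0]]}}

```text
time: 2.65
ee_pos: [0.4491, -0.1098, 0.1641]
tcp_rot: [-89.9, -0.0, 86.2]
wrist_force: [-0.3, 0.0, 0.3]
opening: 0.0001
```

Request:
{"op": "play_rows", "data": {"moves": [[[0,0,0],[0,0,-0.006],0],[[0,0,0],[0,0,-0.012],0],[[0,0,0],[0,0,-0.018],0],[[0,0,0],[0,0,-0.024],0],[[0,0,0],[0,0,-0.03],0]]}}

```text
time: 3.15
ee_pos: [0.4794, -0.1118, 0.1655]
tcp_rot: [-90.0, 0.0, 86.3]
wrist_force: [-0.8, -0.4, 1.3]
opening: 0.0001
```

```bash
python3 st.py; python3 - <<'E'
from workcell import camera
import cv2
s=camera("side")["img"][:,:,::-1]
cv2.imwrite("pics/s1.png",cv2.resize(s[90:250,205:435],None,fx=3,fy=3))
E
```

```text
t 3.15 q [-13.1294  -3.7654  -6.0263  87.7308  -0.0047  -9.4207] rot [-90.0074   0.006   86.2913] 
ee [ 0.4794 -0.1118  0.1655] cab -0.1965024419256597 0.0017610389216063827 0.16549820145670607 F cab -0.7696685030908827 -0.4425914352571719 1.3206877330461892 open 0.00014112522707721012
```

View pics/s1.png

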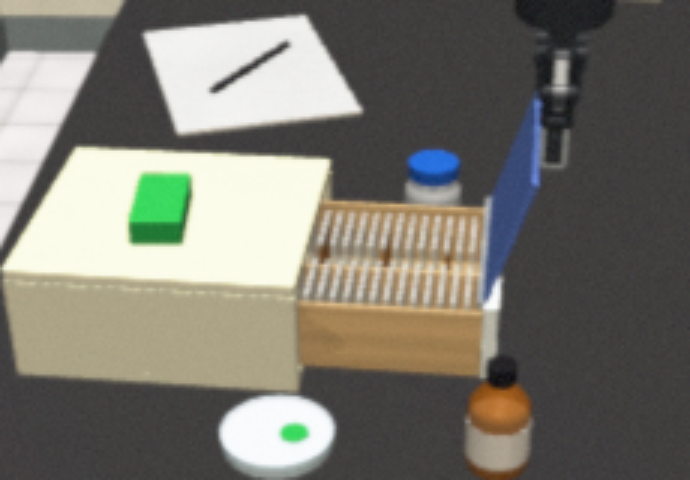

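The fingertips are at the cover's free edge (crop px (540,130)), seemingly just touching. I push on gently to upright.

Request:
{"op": "play_rows", "data": {"moves": [[[0,0,0],[0,0,-0.005],0],[[0,0,0],[0,0,-0.01],0],[[0,0,0],[0,0,-0.015],0],[[0,0,0],[0,0,-0.02],0],[[0,0,0],[0,0,-0.025],0]]}}

```text
time: 3.7
ee_pos: [0.5044, -0.1135, 0.1653]
tcp_rot: [-90.0, -0.0, 86.3]
wrist_force: [-0.4, 0.4, 1.1]
opening: -0.0001
```

Request:
{"op": "play_rows", "data": {"moves": [[[0,0,0],[0,0,-0.005],0],[[0,0,0],[0,0,-0.01],0],[[0,0,0],[0,0,-0.015],0],[[0,0,0],[0,0,-0.02],0],[[0,0,0],[0,0,-0.025],0]]}}

```text
time: 4.2
ee_pos: [0.5293, -0.1151, 0.1651]
tcp_rot: [-90.0, -0.0, 86.3]
wrist_force: [-0.5, -0.8, 0.7]
opening: 0.0001
```

```bash
python3 st.py; python3 - <<'E'
from workcell import camera
import cv2
s=camera("side")["img"][:,:,::-1]
cv2.imwrite("pics/s2.png",cv2.resize(s[90:250,205:435],None,fx=3,fy=3))
E
```

```text
t 4.2 q [-12.2666   2.9915   0.6532  87.6804  -0.002   -8.5626] rot [-89.9811  -0.0008  86.296 ] 
ee [ 0.5293 -0.1151  0.1651] cab -0.1465608670909201 0.0017514968147680776 0.1651297948777995 F cab -0.408655277962217 -0.7802073474615357 0.6971740871536147 open 9.85557223797862e-05
```

View pics/s2.png

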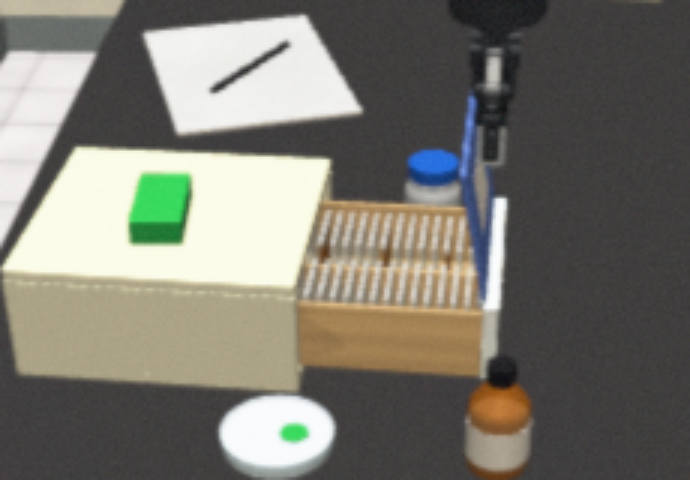

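The cover is just past upright, and the drawer has not moved. Now I follow the arc over and down.

Request:
{"op": "play_rows", "data": {"moves": [[[0,0,0],[0,0.001,-0.01],0],[[0,0,0],[0,0.002,-0.022],0],[[0,0,0],[0,0.006,-0.032],0],[[0,0,0],[0,0.011,-0.041],0],[[0,0,0],[0,0.016,-0.05],0]]}}

```text
time: 4.75
ee_pos: [0.5796, -0.1183, 0.1485]
tcp_rot: [-90.0, -0.0, 86.3]
wrist_force: [-0.7, 0.5, 0.4]
opening: 0.0
```

Request:
{"op": "play_rows", "data": {"moves": [[[0,0,0],[0,0.005,-0.006],0],[[0,0,0],[0,0.01,-0.011],0],[[0,0,0],[0,0.015,-0.016],0],[[0,0,0],[0,0.021,-0.02],0],[[0,0,0],[0,0.027,-0.0235],0]]}}

```text
time: 5.25
ee_pos: [0.6025, -0.1199, 0.1218]
tcp_rot: [-90.0, -0.0, 86.3]
wrist_force: [-1.6, 0.5, 0.2]
opening: -0.0004
```

Request:
{"op": "play_rows", "data": {"moves": [[[0,0,0],[0,0.007,-0.003],0],[[0,0,0],[0,0.014,-0.0055],0],[[0,0,0],[0,0.02,-0.0075],0],[[0,0,0],[0,0.026,-0.009],0],[[0,0,0],[0,0.031,-0.0095],0]]}}

```text
time: 5.75
ee_pos: [0.6119, -0.1205, 0.0907]
tcp_rot: [-90.0, 0.0, 86.3]
wrist_force: [-0.2, -1.3, 0.3]
opening: 0.0002
```

```bash
python3 st.py; python3 - <<'E'
from workcell import camera
import cv2
s=camera("side")["img"][:,:,::-1]
cv2.imwrite("pics/s3.png",cv2.resize(s[90:250,205:435],None,fx=3,fy=3))
E
```

```text
t 5.75 q [-11.1387  14.5653   5.4456  80.882   -0.0018  -7.4322] rot [-89.998    0.0016  86.2935] 
ee [ 0.6119 -0.1205  0.0907] cab -0.06379244156306539 0.0017037692914139303 0.09071338172688073 F cab -0.11340354245825608 -1.2698047700475115 0.323831690042504 open 0.00022244655716740044
```

View pics/s3.png

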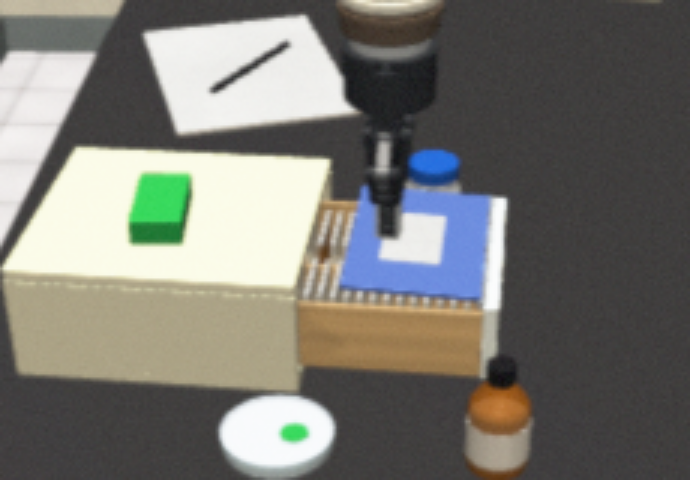

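Nearly flat. I press down in small steps until contact force shows.

Request:
{"op": "play_rows", "data": {"moves": [[[0,0,0],[0,0.001,0],0],[[0,0,0],[0,0.002,0],0],[[0,0,0],[0,0.003,0],0],[[0,0,0],[0,0.004,0],0],[[0,0,0],[0,0.004,0],0]]}}

```text
time: 6.3
ee_pos: [0.6118, -0.1204, 0.0873]
tcp_rot: [-90.0, 0.0, 86.3]
wrist_force: [-0.1, 0.9, -0.1]
opening: -0.0002
```

Request:
{"op": "play_rows", "data": {"moves": [[[0,0,0],[0,0.0005,0],0],[[0,0,0],[0,0.001,0],0],[[0,0,0],[0,0.0015,0],0],[[0,0,0],[0,0.0015,0],0],[[0,0,0],[0,0.0015,0],0]]}}

```text
time: 6.8
ee_pos: [0.6119, -0.1205, 0.0869]
tcp_rot: [-90.1, 0.0, 86.3]
wrist_force: [-2.7, 0.3, 7.7]
opening: -0.0
```

```bash
python3 st.py
```

```text
t 6.8 q [-11.1384  14.5525   5.0117  80.3946  -0.001   -7.4322] rot [-90.0639   0.0093  86.2938] 
ee [ 0.6119 -0.1205  0.0869] cab -0.0637420005230876 0.0017048360985188237 0.08693204031514326 F cab -2.6703764839084356 0.0867927779691883 7.70821024665958 open -3.161873764001494e-05
```

Firm stop at z = 0.0869 (flat cover top is 0.087), with 7.7 N. Now straight up and back.

Request:
{"op": "play_rows", "data": {"moves": [[[0,0,0],[0,-0.01,0],0],[[0,0,0],[0,-0.03,0],0],[[0,0,0],[0,-0.05,0],0],[[0,0,0],[0,-0.06,0.02],0],[[0,0,0],[0,-0.06,0.05],0]]}}

```text
time: 7.3
ee_pos: [0.5628, -0.1173, 0.1476]
tcp_rot: [-90.2, 0.0, 86.3]
wrist_force: [-0.1, -0.3, 0.2]
opening: -0.0001
```

Request:
{"op": "play_rows", "data": {"moves": [[[0,0,0],[0,0,0.03],0],[[0,0,0],[0,0,0.06],0],[[0,0,0],[0,0,0.09],0],[[0,0,0],[0,0,0.1],0],[[0,0,0],[0,0,0.1],0]]}}

```text
time: 7.8
ee_pos: [0.4616, -0.1108, 0.1467]
tcp_rot: [-90.1, 0.0, 86.3]
wrist_force: [0.6, -0.2, 0.3]
opening: 0.0001
```

```bash
python3 st.py; python3 - <<'E'
from workcell import camera
from h import *
import cv2
S=camera("side");T=camera("top");s=S["img"][:,:,::-1];t=T["img"][:,:,::-1]
a=cv2.resize(s[110:250,205:405],None,fx=3,fy=3,interpolation=cv2.INTER_CUBIC);b=cv2.resize(t[160:300,330:460],None,fx=3,fy=3,interpolation=cv2.INTER_CUBIC)
cv2.imwrite("pics/s4.png",a);cv2.imwrite("pics/t4.png",b)
E
```

```text
t 7.8 q [-13.4977  -6.2796 -10.4325  85.7602  -0.0004  -9.7695] rot [-90.0856   0.0151  86.2717] 
ee [ 0.4616 -0.1108  0.1467] cab -0.2143118810407183 0.0016460642158762223 0.14671465820770568 F cab 0.5948688369556957 -0.1894680988707829 0.306910138484802 open 0.00013528548330122013
```

View pics/s4.png

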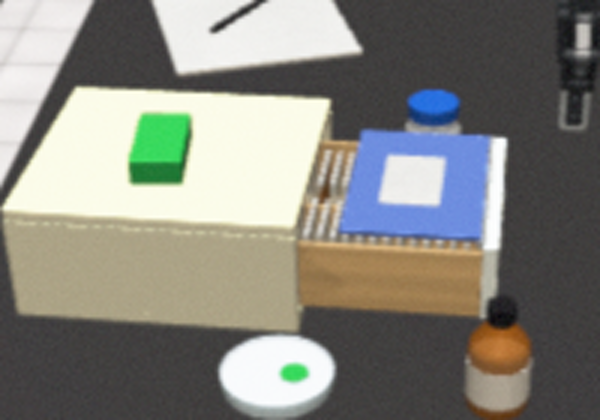

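View pics/t4.png

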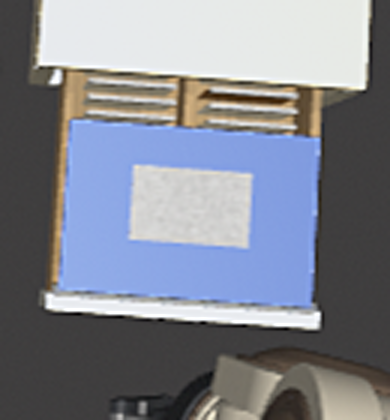

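Cover lies flat on the drawer in both views (blue plate with label, nothing raised), drawer unmoved. Now I lower in front of the panel.

Request:
{"op": "play_rows", "data": {"moves": [[[0,0,0],[0,0.025,0],0],[[0,0,0],[0,0.05,0],0],[[0,0,0],[0,0.075,0],0],[[0,0,0],[0,0.095,0],0],[[0,0,0],[0,0.095,-0.01],0]]}}

```text
time: 8.4
ee_pos: [0.471, -0.111, 0.0479]
tcp_rot: [-89.7, -0.0, 86.3]
wrist_force: [0.6, 0.4, -0.4]
opening: -0.0001
```

Request:
{"op": "play_rows", "data": {"moves": [[[0,0,0],[0,0,-0.008],0],[[0,0,0],[0,0,-0.016],0],[[0,0,0],[0,0,-0.024],0],[[0,0,0],[0,0,-0.032],0],[[0,0,0],[0,0,-0.036],0]]}}

```text
time: 8.9
ee_pos: [0.5087, -0.1138, 0.0511]
tcp_rot: [-90.0, 0.0, 86.3]
wrist_force: [-3.5, 0.8, 2.3]
opening: -0.0001
```

Request:
{"op": "play_rows", "data": {"moves": [[[0,0,0],[0,0,-0.003],0],[[0,0,0],[0,0,-0.006],0],[[0,0,0],[0,0,-0.009],0],[[0,0,0],[0,0,-0.012],0],[[0,0,0],[0,0,-0.015],0]]}}

```text
time: 9.4
ee_pos: [0.5231, -0.1147, 0.0509]
tcp_rot: [-90.0, 0.0, 86.3]
wrist_force: [-2.7, -0.1, 2.8]
opening: -0.0002
```

```bash
python3 st.py
```

```text
t 9.4 q [-12.3696   3.4094 -11.5632  75.0206  -0.0028  -8.658 ] rot [-90.0063   0.0038  86.2884] 
ee [ 0.5231 -0.1147  0.0509] cab -0.1527150026239881 0.001701231424501527 0.05089522639020708 F cab -2.686527760024799 -0.25588456097705664 2.845110120225034 open -0.0001566154445105002
```

Request:
{"op": "play_rows", "data": {"moves": [[[0,0,0],[0,0,-0.006],0],[[0,0,0],[0,0,-0.012],0],[[0,0,0],[0,0,-0.018],0],[[0,0,0],[0,0,-0.024],0],[[0,0,0],[0,0,-0.03],0]]}}

```text
time: 9.9
ee_pos: [0.5534, -0.1167, 0.0507]
tcp_rot: [-90.0, 0.0, 86.3]
wrist_force: [-3.5, -0.1, 2.7]
opening: 0.0
```

Request:
{"op": "play_rows", "data": {"moves": [[[0,0,0],[0,0,-0.006],0],[[0,0,0],[0,0,-0.012],0],[[0,0,0],[0,0,-0.018],0],[[0,0,0],[0,0,-0.024],0],[[0,0,0],[0,0,-0.03],0]]}}

```text
time: 10.4
ee_pos: [0.5833, -0.1187, 0.0507]
tcp_rot: [-90.0, 0.0, 86.3]
wrist_force: [-4.2, -0.8, 2.5]
opening: 0.0004
```

```bash
python3 st.py; python3 - <<'E'
from workcell import camera
import cv2
s=camera("side")["img"][:,:,::-1]
cv2.imwrite("pics/s5.png",cv2.resize(s[90:250,205:435],None,fx=3,fy=3))
E
```

```text
t 10.4 q [-11.4992  11.4442  -2.6929  75.8686  -0.0073  -7.7856] rot [-89.9934   0.0064  86.2864] 
ee [ 0.5833 -0.1187  0.0507] cab -0.09243721408877752 0.001637617228224482 0.05074093700653991 F cab -4.145766239253959 -1.0968892252811304 2.495475955810926 open 0.0004191146475987171
```

View pics/s5.png

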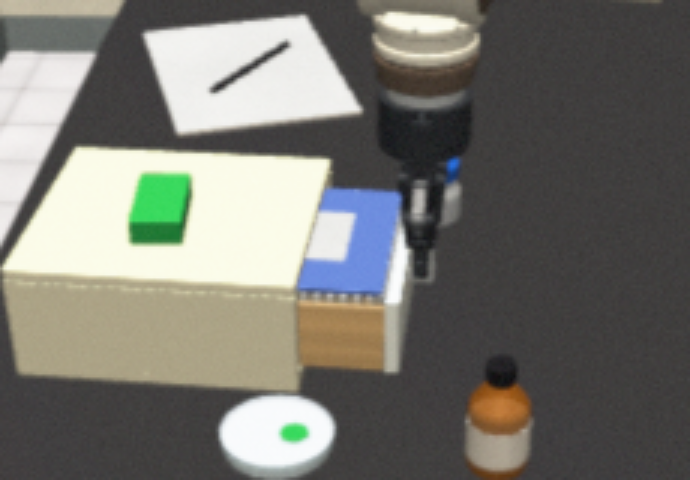

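The drawer slides in with the cover flat under the top board. Continuing, slower at the end.

Request:
{"op": "play_rows", "data": {"moves": [[[0,0,0],[0,0,-0.006],0],[[0,0,0],[0,0,-0.012],0],[[0,0,0],[0,0,-0.018],0],[[0,0,0],[0,0,-0.024],0],[[0,0,0],[0,0,-0.03],0]]}}

```text
time: 10.95
ee_pos: [0.6132, -0.1205, 0.0507]
tcp_rot: [-90.0, -0.0, 86.3]
wrist_force: [-3.7, -0.7, 0.3]
opening: -0.0003
```

Request:
{"op": "play_rows", "data": {"moves": [[[0,0,0],[0,0,-0.006],0],[[0,0,0],[0,0,-0.012],0],[[0,0,0],[0,0,-0.018],0],[[0,0,0],[0,0,-0.024],0],[[0,0,0],[0,0,-0.03],0]]}}

```text
time: 11.45
ee_pos: [0.6431, -0.1225, 0.0507]
tcp_rot: [-90.0, -0.0, 86.3]
wrist_force: [-3.9, -1.1, 0.4]
opening: 0.0004
```

Request:
{"op": "play_rows", "data": {"moves": [[[0,0,0],[0,0,-0.003],0],[[0,0,0],[0,0,-0.006],0],[[0,0,0],[0,0,-0.009],0],[[0,0,0],[0,0,-0.012],0],[[0,0,0],[0,0,-0.015],0]]}}

```text
time: 11.95
ee_pos: [0.6577, -0.1234, 0.0507]
tcp_rot: [-90.0, -0.0, 86.3]
wrist_force: [-3.0, 0.7, -1.8]
opening: 0.0001
```

```bash
python3 st.py
```

```text
t 11.95 q [-10.6268  21.5257   9.7163  78.2092   0.0029  -6.921 ] rot [-89.9818  -0.0051  86.2942] 
ee [ 0.6577 -0.1234  0.0507] cab -0.017815834176038037 0.0017568672050797204 0.050659434434031536 F cab -3.0411441606905525 0.5102289121972667 -1.7817971782775703 open 0.00010282064270149908
```

Now in 1 mm rows until the hard stop shows.

Request:
{"op": "play_rows", "data": {"moves": [[[0,0,0],[0,0,-0.001],0],[[0,0,0],[0,0,-0.002],0],[[0,0,0],[0,0,-0.003],0],[[0,0,0],[0,0,-0.004],0],[[0,0,0],[0,0,-0.005],0]]}}

```text
time: 12.45
ee_pos: [0.6624, -0.1237, 0.0507]
tcp_rot: [-90.0, 0.0, 86.3]
wrist_force: [-8.6, 0.7, 1.6]
opening: -0.0005
```

Request:
{"op": "play_rows", "data": {"moves": [[[0,0,0],[0,0,-0.0005],0],[[0,0,0],[0,0,-0.001],0],[[0,0,0],[0,0,-0.0015],0],[[0,0,0],[0,0,-0.002],0],[[0,0,0],[0,0,-0.002],0]]}}

```text
time: 12.95
ee_pos: [0.6622, -0.1237, 0.0508]
tcp_rot: [-89.7, -0.0, 86.3]
wrist_force: [-18.4, 1.6, 4.8]
opening: -0.0001
```

```bash
python3 st.py
```

```text
t 12.95 q [-10.5741  22.4165  10.8904  78.7532  -0.0222  -6.8435] rot [-89.72    -0.0113  86.2694] 
ee [ 0.6622 -0.1237  0.0508] cab -0.013340688068147904 0.0017119735491549885 0.05076884315900603 F cab -18.459187736591243 0.4244902881355541 4.7783950088125415 open -7.891826402939472e-05
```

Force has risen to 18 N with no further travel, so the drawer is on its stop. I back off and look.

Request:
{"op": "play_rows", "data": {"moves": [[[0,0,0],[0,0,0.005],0],[[0,0,0],[0,0,0.02],0],[[0,0,0],[0,0,0.05],0],[[0,0,0],[0,0,0.085],0],[[0,0,0],[0,0,0.12],0]]}}

```text
time: 13.45
ee_pos: [0.5447, -0.1162, 0.0513]
tcp_rot: [-90.1, 0.0, 86.3]
wrist_force: [-0.1, -0.1, 0.3]
opening: -0.0002
```

Request:
{"op": "play_rows", "data": {"moves": [[[0,0,0],[0,-0.03,0.03],0],[[0,0,0],[0,-0.06,0.06],0],[[0,0,0],[0,-0.09,0.09],0],[[0,0,0],[0,-0.12,0.1],0],[[0,0,0],[0,-0.12,0.1],0]]}}

```text
time: 13.95
ee_pos: [0.4463, -0.1101, 0.1763]
tcp_rot: [-90.5, 0.1, 86.3]
wrist_force: [0.7, -1.0, 0.8]
opening: -0.0001
```

```bash
python3 st.py; python3 - <<'E'
from workcell import camera
import cv2
S=camera("side");T=camera("top");s=S["img"][:,:,::-1];t=T["img"][:,:,::-1]
cv2.imwrite("pics/s6.png",cv2.resize(s[110:260,205:405],None,fx=4,fy=4,interpolation=cv2.INTER_CUBIC));cv2.imwrite("pics/t6.png",cv2.resize(t[60:280,280:510],None,fx=2.6,fy=2.6,interpolation=cv2.INTER_CUBIC))
E
```

```text
t 13.95 q [-13.8614  -8.7169  -9.3576  88.8029   0.0047 -10.1393] rot [-90.5485   0.0933  86.2774] 
ee [ 0.4463 -0.1101  0.1763] cab -0.22967319259816862 0.0013628635691922616 0.17626410765666545 F cab 0.8043176577157021 -0.9147922290816581 0.7824742296590993 open -7.465716970862974e-05
```

View pics/s6.png

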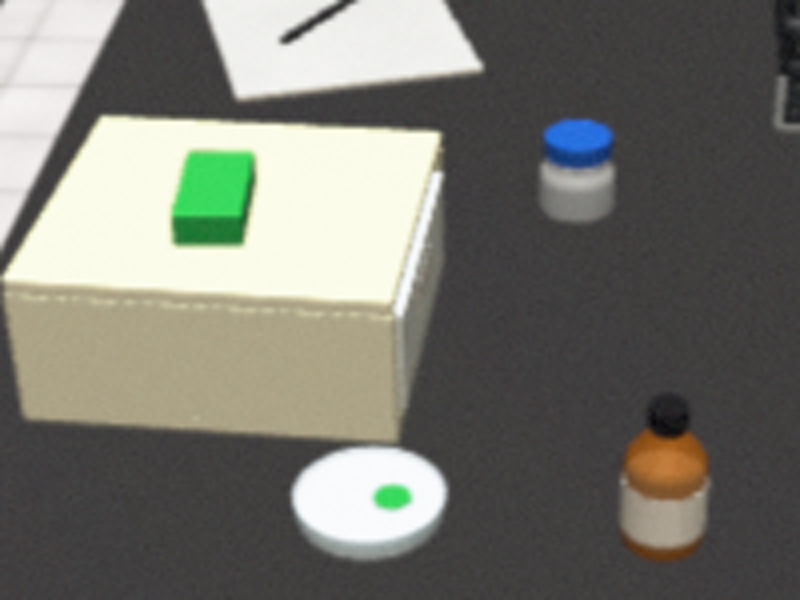

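View pics/t6.png

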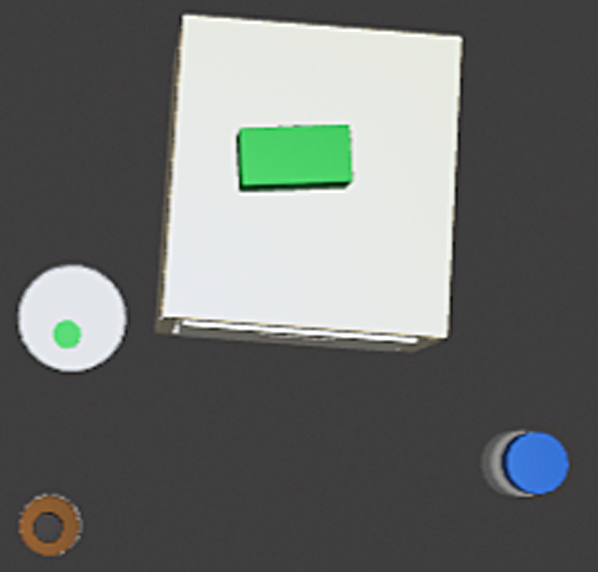

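Drawer is in; the panel's top edge shows a bright strip, so I check flushness by projecting where a flush panel should fall.

```bash
python3 - <<'E'
from workcell import camera
from h import *
import cv2
O=np.array([.6754,-.1263]);ex=np.array([.9979,-.0646]);ey=np.array([.0646,.9979])
def proj(c,x,y,z):
    P=np.r_[O+x*ex+y*ey,z,1];q=np.linalg.inv(c["world_from_camera"])@P
    f=200/np.tan(np.radians(c["fov_y"]/2));return c["cx"]+f*q[0]/-q[2],c["cy"]-f*q[1]/-q[2]
for n,(r0,r1,c0,c1),k in(("top",(175,200,335,460),6),("side",(140,222,295,322),7)):
    c=camera(n);im=cv2.resize(c["img"][r0:r1,c0:c1,::-1],None,fx=k,fy=k,interpolation=cv2.INTER_NEAREST);ov=im.copy()
    def line(a,b,col):
        p=[tuple(int(round((v-o+.5)*k)) for v,o in zip(proj(c,*q),(c0,r0))) for q in(a,b)];cv2.line(ov,p[0],p[1],col,1)
    for x,col in((0,(0,0,255)),(-.005,(255,0,0))):
        line((x,.092,.082),(x,-.092,.082),col);line((x,.092,.082),(x,.092,.012),col)
    line((0,.11,.104),(0,-.11,.104),(0,160,0));line((0,.11,0),(0,-.11,0),(0,160,0));line((0,.11,0),(0,.11,.104),(0,160,0))
    cv2.imwrite(f"pics/{n}7.png",np.vstack([im,ov]) if n=="top" else np.hstack([im,ov]))
    for y in (.06,0,-.06):
        g=cv2.cvtColor(c["img"],cv2.COLOR_RGB2GRAY)
        u,v=proj(c,0,y,.082);print(n,y,"flush px",round(u,1),round(v,1), g[int(v)-6:int(v)+8,int(round(u))] if n=="top" else g[int(round(v)),int(u)-8:int(u)+8])
E
```

```text
top 0.06 flush px 365.9 185.2 [233 233 235 236 191 200 250 124  92 100 101  84  58  60]
top 0 flush px 395.3 187.3 [233 233 234 236 219 156 250 195 114  83  99  88  58  61]
top -0.06 flush px 424.5 189.5 [233 233 234 237 231 111 253 248  80  96 100 101  57  61]
side 0.06 flush px 306.5 181.6 [250 250 250 250 248 228 214 244 249 217 137 116 112 110 114 104]
side 0 flush px 309.9 169.4 [250 250 250 250 250 248 222 213 245 233 164 123 118 113  97  74]
side -0.06 flush px 313.0 158.1 [250 250 249 250 248 224 209 243 233 167  97  67  67  66  62  61]
```

View pics/top7.png

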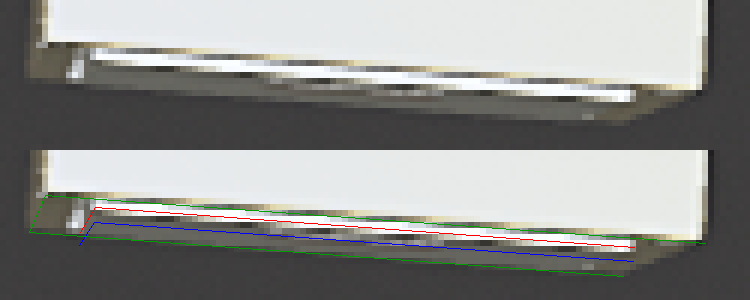

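View pics/side7.png

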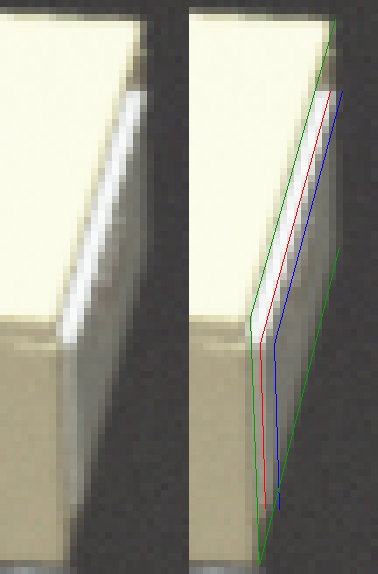

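The visible strip is about 2 px (~3.5 mm) where a flush panel should show ~1.2 mm, and the TCP stopped ~2 mm short of the expected −11 mm. A wider part of the finger higher up may have met the cabinet's top board rather than the drawer its stop. I'll press again with the tool tilted 20°, so only the fingertips lead.

Request:
{"op": "play_rows", "data": {"moves": [[[-7,0,0],[0,0.03,0],0],[[-14,0,0],[0,0.06,0],0],[[-20,0,0],[0,0.09,0],0],[[-20,0,0],[0,0.115,-0.02],0],[[-20,0,0],[0,0.121,-0.05],0]]}}

```text
time: 14.65
ee_pos: [0.4918, -0.1122, 0.0458]
tcp_rot: [-109.8, -0.0, 86.3]
wrist_force: [0.1, -0.7, 1.6]
opening: 0.0001
```

```bash
python3 st.py
```

```text
t 14.65 q [-15.0155 -20.7177 -36.1264  55.1078   3.8308 -10.6031] rot [-109.8421   -0.0307   86.2509] 
ee [ 0.4918 -0.1122  0.0458] cab -0.18410214800942973 0.0021987842732732656 0.04577257692513207 F cab 0.188284618432131 -0.6934120682747877 1.5979730736595563 open 7.375720863306645e-05
```

Request:
{"op": "play_rows", "data": {"moves": [[[0,0,0],[0,0.0103,-0.0282],0],[[0,0,0],[0,0.0205,-0.0564],0],[[0,0,0],[0,0.0308,-0.0846],0],[[0,0,0],[0,0.0445,-0.1222],0],[[0,0,0],[0,0.053,-0.1457],0]]}}

```text
time: 15.15
ee_pos: [0.6515, -0.1227, 0.0478]
tcp_rot: [-109.9, -0.0, 86.3]
wrist_force: [-0.6, -0.7, 0.4]
opening: -0.0002
```

Request:
{"op": "play_rows", "data": {"moves": [[[0,0,0],[0,0.001,-0.0028],0],[[0,0,0],[0,0.002,-0.0056],0],[[0,0,0],[0,0.0031,-0.0085],0],[[0,0,0],[0,0.0041,-0.0113],0],[[0,0,0],[0,0.0048,-0.0132],0]]}}

```text
time: 15.65
ee_pos: [0.6636, -0.1239, 0.0501]
tcp_rot: [-110.0, 0.0, 86.3]
wrist_force: [-0.2, 0.3, 0.2]
opening: -0.0
```

```bash
python3 st.py
```

```text
t 15.65 q [-11.7288   3.371  -14.6083  52.1811   2.7307  -7.5359] rot [-110.0192    0.0047   86.2839] 
ee [ 0.6636 -0.1239  0.0501] cab -0.01196016386480311 0.0016318132373534554 0.05005548539699933 F cab -0.17022590751107342 0.29338536571842866 0.1771483967850283 open -4.9738888536787445e-05
```

No contact yet at the old stopping point; on in 1 mm rows.

Request:
{"op": "play_rows", "data": {"moves": [[[0,0,0],[0,0.0003,-0.0009],0],[[0,0,0],[0,0.0007,-0.0019],0],[[0,0,0],[0,0.001,-0.0028],0],[[0,0,0],[0,0.0014,-0.0038],0],[[0,0,0],[0,0.0014,-0.0038],0]]}}

```text
time: 16.15
ee_pos: [0.667, -0.1241, 0.0499]
tcp_rot: [-109.9, 0.0, 86.3]
wrist_force: [-9.5, 1.3, 6.7]
opening: 0.0003
```

```bash
python3 st.py
```

```text
t 16.15 q [-11.6721   3.9146 -14.0188  52.3275   2.6975  -7.4835] rot [-109.9153    0.0039   86.2801] 
ee [ 0.667  -0.1241  0.0499] cab -0.008563533180654163 0.0016634734019118345 0.049944758961713645 F cab -9.577489981770412 0.6364773480737749 6.736176926183173 open 0.00033506173552360193
```

Request:
{"op": "play_rows", "data": {"moves": [[[0,0,0],[0,0.0003,-0.0009],0],[[0,0,0],[0,0.0005,-0.0014],0],[[0,0,0],[0,0.0005,-0.0014],0],[[0,0,0],[0,0.0005,-0.0014],0],[[0,0,0],[0,0.0005,-0.0014],0]]}}

```text
time: 16.65
ee_pos: [0.6672, -0.1241, 0.0498]
tcp_rot: [-109.8, -0.0, 86.3]
wrist_force: [-20.0, 2.4, 13.7]
opening: -0.0
```

```bash
python3 st.py
```

```text
t 16.65 q [-11.6632   4.054  -13.8497  52.4791   2.6808  -7.4655] rot [-109.7924   -0.0036   86.2664] 
ee [ 0.6672 -0.1241  0.0498] cab -0.00833840523713954 0.001654671223671693 0.04982431010430355 F cab -20.101222082230002 1.0870001655396124 13.669089916029073 open -3.4308827059720166e-05
```

Firm stop again (20 N, 0.2 mm travel). Back off and compare.

Request:
{"op": "play_rows", "data": {"moves": [[[0,0,0],[0,-0.003,0.01],0],[[0,0,0],[0,-0.0137,0.0376],0],[[0,0,0],[0,-0.0274,0.0752],0],[[0,0,0],[0,-0.04,0.11],0],[[0,0,0],[0,-0.055,0.15],0]]}}

```text
time: 17.15
ee_pos: [0.5088, -0.1137, 0.05]
tcp_rot: [-110.0, 0.0, 86.3]
wrist_force: [-0.7, -0.2, 0.4]
opening: -0.0002
```

Request:
{"op": "play_rows", "data": {"moves": [[[0,0,0],[0,-0.03,0],0],[[0,0,0],[0,-0.06,0],0],[[0,0,0],[0,-0.09,0],0],[[0,0,0],[0,-0.12,0],0],[[0,0,0],[0,-0.12,0],0]]}}

```text
time: 17.65
ee_pos: [0.4699, -0.1116, 0.1678]
tcp_rot: [-110.4, 0.1, 86.3]
wrist_force: [0.8, 0.2, 0.2]
opening: 0.0002
```

```bash
python3 st.py; cat > fl.py <<'E'
from workcell import camera
from h import *
import cv2,sys
tag=sys.argv[1]
O=np.array([.6754,-.1263]);ex=np.array([.9979,-.0646]);ey=np.array([.0646,.9979])
def proj(c,x,y,z):
    P=np.r_[O+x*ex+y*ey,z,1];q=np.linalg.inv(c["world_from_camera"])@P
    f=200/np.tan(np.radians(c["fov_y"]/2));return c["cx"]+f*q[0]/-q[2],c["cy"]-f*q[1]/-q[2]
ims=[]
for n,(r0,r1,c0,c1),k in(("top",(175,200,335,460),6),("side",(140,222,295,322),7)):
    c=camera(n);im=cv2.resize(c["img"][r0:r1,c0:c1,::-1],None,fx=k,fy=k,interpolation=cv2.INTER_NEAREST)
    cv2.imwrite(f"pics/{n}_{tag}.png",im);cv2.imwrite(f"pics/{n}_{tag}_full.png",c["img"][:,:,::-1])
    g=cv2.cvtColor(c["img"],cv2.COLOR_RGB2GRAY)
    for y in (.06,0,-.06):
        u,v=proj(c,0,y,.082);print(n,y,"flush px",round(u,1),round(v,1), g[int(v)-6:int(v)+8,int(round(u))] if n=="top" else g[int(round(v)),int(u)-8:int(u)+8])
E
python3 fl.py a
```

```text
t 17.65 q [-15.787  -25.8486 -26.2558  69.5817   4.1051 -11.3583] rot [-110.4108    0.0829   86.2809] 
ee [ 0.4699 -0.1116  0.1678] cab -0.20602638963946113 0.0013452086428917352 0.16778684926551427 F cab 0.7931701770781087 0.20594326961287004 0.22559779533137406 open 0.00018939938598050454
top 0.06 flush px 365.9 185.2 [233 233 235 237 199 194  62  98  99 104 143  61  59  62]
top 0 flush px 395.3 187.3 [233 233 234 237 225 144 130 143  81  99 125  61  59  61]
top -0.06 flush px 424.5 189.5 [233 233 234 238 234 103 215  87  96 104 145  72  57  61]
side 0.06 flush px 306.5 181.6 [249 250 249 250 248 227 211 235 215 135 120 113 109 121 150 143]
side 0 flush px 309.9 169.4 [250 249 250 249 250 247 221 206 213 161 132 122 115 116 101  73]
side -0.06 flush px 313.0 158.1 [249 250 249 249 248 225 202 215 177 131 102  68  62  61  61  62]
```

View pics/top_a.png

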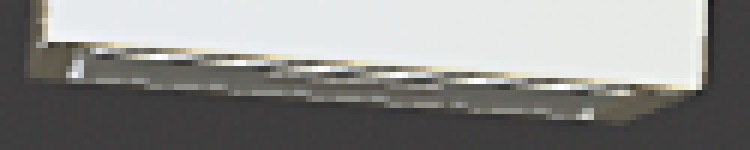

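View pics/side_a.png

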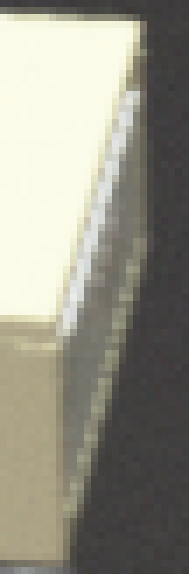

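The second push closed another ~2 mm: the strip has shrunk to under 1 px as predicted for flush, and the cabinet's lower sill is now visible along its whole length. I check the loose items haven't moved.

```bash
python3 - <<'E'
import cv2,numpy as np
for n in("top","side"):
    a=cv2.imread(f"pics/{n}0.png").astype(int);b=cv2.imread(f"pics/{n}_a_full.png").astype(int);d=np.abs(a-b).max(2)
    R=dict(top=dict(dish=(155,210,280,335),bottle=(245,280,280,318),jar=(220,258,460,505),mailer=(100,140,365,420)),side=dict(dish=(218,252,272,322),bottle=(207,252,355,388),jar=(138,160,335,362),mailer=(145,175,243,273)))[n]
    for k,(r0,r1,c0,c1) in R.items():print(n,k,d[r0:r1,c0:c1].max(),(d[r0:r1,c0:c1]>40).sum())
E
```

```text
top dish 4 0
top bottle 4 0
top jar 5 0
top mailer 4 0
side dish 12 0
side bottle 117 117
side jar 143 43
side mailer 12 0
```

View pics/side_a_full.png

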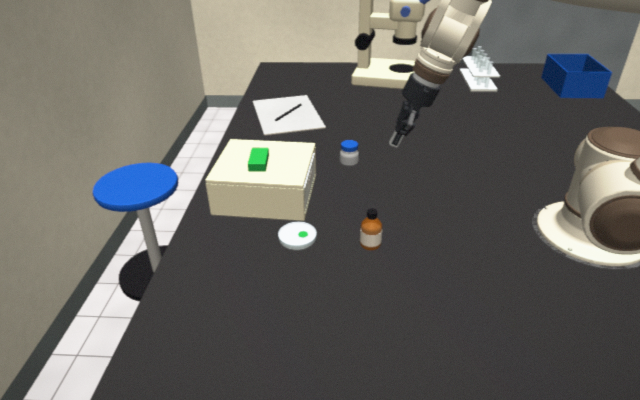

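All four items are pixel-identical in the top view; the side-view differences are only the drawer no longer being behind or in front of the bottle and jar. The robot touches nothing.

```bash
python3 -c "
from workcell import job_done
print(job_done())"
```

```text
the job is handed in; nothing more can be done
None
```

The dust cover is flat, the drawer is shut with its front flush, and the job is handed in at about 18 s of the 54 s allowed. Both were pushed with shut fingertips; nothing was gripped.

- **Cover:** I pushed it over and pressed lightly. It stopped firmly at z = 86.9 mm (flat is 87 mm) with about 8 N, and both camera views showed it flat. The drawer had not visibly moved by then.
- **Drawer:** My first push felt like the end stop at 18 N. The pictures disagreed, showing the front still about 2 mm proud, probably because a wider part of the finger met the cabinet's top board. I pushed again with the tool tilted 20°. It stopped firmly at about 20 N along the push (24 N in all), and the panel edge then looked flush in both views.
- **Loose items:** In the top view the dish, bottle, jar and green slide box look the same as at the start. In the side view the bottle and jar areas did change. I put this down to the drawer no longer showing behind the bottle or in front of the jar; I did not check that separately.

The highest force readings I took were about 24 N. The robot was clear of everything when I handed the job in.

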